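# Latch the syringe barrel and draw its plunger to the ring

### The arm

A 6-joint arm with a two-finger parallel gripper is mounted at the origin on a cart in front of the work surface, level with it; the furniture and walls round the work are solid. World frame = base frame: x ahead of the robot, y to its left, z up, the work surface at z = 0. Lengths are in mm, angles in rad, forces in N, time in s.
With the tool pointing down it reaches from about 350 to 725 mm from the base axis. Payload 6 kg.
Tool frame: the origin (TCP) lies between the finger pads; the fingertips stand nose_length ahead of it and the grasp point (between the pads) lies 2 mm behind it (nose_length is the distance from the TCP to the fingertips, in mm); z points along the fingers, y is the line along which they close (so a half turn about z gives the same grasp; the last joint's range is limited). The gripper opens to 85 mm and grips with 20 to 120 N. Pads are 22 mm wide; open, the fingers measure 114 mm over their backs; the gripper's body (76 mm by 85 mm) begins 54 mm behind the grasp point. The pads swing forward as they close: fully open they stand 13 mm farther back than shut.
Start: joints at [1.504, 0.04, 0.085, 0, -1.615, -0.334], TCP at [234.065, 552.439, 248.261] pointing down, gripper open.
Joint ranges: [-2.56, 2.56], [-1.29, 2.01], [-1.08, 1.49], [-3.29, 1.98], [-2.81, -0.18], [-2.99, 2.99]. Speed limits (rad/s): [2.57, 2.57, 3.01, 3.14, 3.14, 3.14].

### API

Orientations are given as a unit quaternion [w, x, y, z].
In Python, from station import get_state, get_image, calibration, sign_off, nose_length gives the robot as it stands.
- The arm moves only by the shell command python3 -m creep 'ROWS' [FORCE]. ROWS is JSON, a list of rows, each an object of numbers: "jaw": the closure in counts, from 0 (fully open) to 255 (shut); "dx", "dy", "dz": the shift along the tool's x, y, z in mm; "twist": the turn about the tool's z in rad. In form: [{"jaw": .., "dx": .., "dy": .., "dz": .., "twist": ..}, ...]. A call has exactly 5 rows; each row is the pose to reach, as a shift and turn from the pose commanded when the call began, along the tool's axes at that moment; what a row does not reach only later rows make up. A row lasts 1/8 s, in which the tool goes at most 62.5 mm and 10.7 degrees, less where a joint would pass 70% of its speed; a pose out of reach is approached as far as the arm can. A call with a gripper value outside its range is refused whole. The fingers move at their own pace and stop on an object; FORCE is the grip in N (left out, the last holds). Time passes only in rows, so rows that repeat a pose let the fingers close, or fill a call up. It gives the time, the measured TCP pose, the force, the opening and the grip force at its end, in the units of the state.
- get_state(): the state, without advancing time (a new reading comes with each control period).
- get_image(name): name is "scene" or "side" or "wrist"; returns the picture (400x640x3 uint8, blue, green, red); there is no depth.
- calibration(name): a dict with "fx", "fy", "cx", "cy" (pixels), "camera_from_world" (4x4, takes a point from world to camera coordinates); the wrist camera has in their place "mount" (4x4, takes a point from camera to tool coordinates, whose origin is the TCP and whose axes are the flange's). Camera axes: x right, y down, z forward; pixel columns grow to the right and rows downward; lengths in mm; the calibration is good to about 2 mm. A picture is of the moment at which its call begins: read the wrist's pose just before it. calibration takes no time and is no camera call.
- sign_off(): hands the job in; it is judged then, once.
The state is a dict: "t": time; "joints": joint angles; "qvel": joint speeds; "tau": joint torques, N m; "ee_pos": TCP position; "ee_rot": TCP orientation; "ft_force": force on the tool from outside, world axes, zero at the start; "wrist_torque": the same for the moment, N m; "grip_width": finger opening in mm; "grip_force": force on a finger pad.
Only numpy, scipy, OpenCV 4.12 (cv2) and the standard library are available. Lean on these libraries where they do the work, as an engineer would, in place of code of your own. Each camera call takes 0.05 s, during which the arm holds its last target. There are 200 camera calls.

### The job

Swing the wire bail of the syringe stand over the barrel's flange until it lies fully down in its catch, so that the barrel cannot ride up. Then take the steel plunger by its black knob and draw it straight up, in line with the bore so that it does not bind and wrench the barrel or lift it off the deck, until the engraved ring on the plunger is level with the mouth of the barrel; do not pull it well past the ring. Finish while still holding the plunger there by its knob, touching neither barrel nor stand, with the bail closed and the things round about undisturbed.

Things in the scene. Friction and masses are not known exactly. Their poses are not given: they have to be found in the camera images.
- syringe_stand: Stand, fixed to the bench: grey base 110 x 150 x 12 mm, two uprights at y = -54 and +54 mm, aluminium deck 76 x 116 mm, top 120 mm high, with a hole in which the barrel hangs. Origin: centre of the base's underside, on the barrel's axis, z up; +y points to the bail's hinge, -y to its catch (two spring clips on the deck, tops 138 mm high, at y = -48 mm, x = -15 and +15 mm)
- bail (a joint): Angle of the retaining bail, a 6 mm steel wire loop 50 mm wide and 97 mm long with a flat thumb tab at its free end. 0 = closed: level, crossbar in the catch, wires close over the flange. Grows as it opens: 1.57 upright, up to 2.3 leaning away beyond the hinge. It stays where it is left; 2 to 3 N at the tab moves it. It passes the knob with 5 mm to spare each side
- bail_hinge (a point): Middle of the bail's hinge axis, which runs along the stand's x: at (0, 46, 129.5) mm in the stand's frame; axes are those of the stand
- bail_tab (a point): Middle of the ribbed grip of the bail's thumb tab, 124 mm from the hinge axis. The tab is 14 mm wide along that axis, 5 mm thick, and reaches 15 mm farther out. Closed, this point is 130 mm high, at y = -78 mm of the stand, 20 mm outside the deck's edge; at angle a it is the hinge + 124 mm x (-cos a along the stand's y, sin a along z). x along the hinge axis, y from tab to hinge
- barrel: Upright glass syringe barrel, 33 mm in outer diameter, 98 mm long, loose, 0.25 kg, hanging upright in the deck's hole and a guide plate below by its round aluminium flange (60 mm in diameter, 6 mm thick, lying on the deck). Origin: centre of its mouth, on the flange's top, 126 mm above the bench; z up along the bore, which is 23 mm wide and 92 mm deep
- plunger: Loose steel plunger standing in the bore: rod 22 mm in diameter, black ribbed knob on top, 0.2 to 0.4 kg; it sinks back if let go and binds if pulled askew. Origin: centre of its one engraved ring (dark band 2.5 mm high), 47 mm above the rod's lower end; z up. At the start the ring is 45 mm below the barrel's mouth; drawn as asked, it is at the mouth
- plunger_knob (a point): Middle of the plunger's round knob, 30 mm in diameter and 22 mm tall, 80 mm above the ring; at the start 35 mm above the barrel's mouth. Only the 22 mm rod is below it
- sample_vial: Bystander: small capped vial, 24 x 24 x 52 mm, origin under its centre
- beaker: Bystander: small glass beaker, 48 x 48 x 56 mm, origin under its centre
- stopper: Bystander: rubber stopper, 33 x 33 x 26 mm, origin under its centre
- reagent_bottle: Bystander: clear stoppered glass bottle, 58 x 58 x 110 mm, origin under its centre
Not all that is in view belongs to the job. Of the things that look like the plunger, the smallest one is meant.

How it is judged (in metres and radians):
On the way, in this order (a step that is already met when the one before it is completed fails the run):
1. the bail lies down in its catch over the flange (value of joint bail below 0.06 rad), for 0.2 s.
2. the plunger is drawn up to its ring (z of plunger in the frame of barrel above -0.005 m), for 0.2 s.
At the end, for the whole second after the job is handed in: Bail closed within 0.06 rad; ring within 5 mm of the barrel's mouth; plunger at rest, in line with the barrel (0.08 rad) and gripped (over 1 N); barrel lifted less than 2.5 mm and tilted less than 0.06 rad; robot not touching barrel or stand (value of joint bail below 0.06 rad and z of plunger in the frame of barrel between -0.005 and 0.005 m and angle between the z axis of plunger and the z axis of barrel, either way round below 0.08 rad and contact force between the fingers and plunger above 1 N and z of barrel in the frame of syringe_stand below 0.1285 m and angle between barrel's own z axis and vertical below 0.06 rad and contact force between the fingers and barrel below 0.5 N and contact force between the arm and syringe_stand below 0.5 N and linear speed of plunger below 0.02 m/s); the arm keeps its last pose, push and grip.
It fails at once if the barrel is lifted off the deck (over 5 mm) (z of barrel in the frame of syringe_stand above 0.131 m).
It fails at once if the plunger is pulled well past its ring (over 15 mm) (z of plunger in the frame of barrel above 0.015 m).
It fails at once if the plunger is wrenched in the bore (over 40 N) (contact force between plunger and barrel above 40 N).
It fails at once if a bystander is disturbed (distance of any of sample_vial, beaker, stopper, reagent_bottle from where it was at the start of the episode above 0.03 m).
It also fails if it takes over 64 s, if anything falls off the work surface, if the arm or the gripper's body presses on something with over 40 N, if the wrist force passes 120 N, or if a joint passes its speed limit or range.

## Working session

There is one attempt and no reset: what is moved stays moved. The work goes in short steps, Python scripts to look and compute and a shell command to move; the robot and the scene stay as the last step left them, time stands still between calls to the robot, and variables do not carry over. Pictures are saved under pics/ and viewed, at most 10 in all, crops included, and the job is handed in when it is done.

```bash
ls; mkdir -p pics; python3 - <<'E'
from station import *
import cv2
s=get_state();print(s, nose_length() if callable(nose_length) else nose_length)
for n in("scene","side","wrist"):
    cv2.imwrite(f"pics/{n}0.png",get_image(n));print(n,calibration(n))
E
```

```text
pics
{'t': 0.0, 'joints': array([ 1.50370304e+00,  4.07963708e-02,  8.37871011e-02, -4.94346138e-04,
       -1.61550313e+00, -3.33669169e-01]), 'qvel': array([ 0.00067317, -0.00023262, -0.0003853 ,  0.00077164, -0.00102545,
        0.00021616]), 'tau': array([ 1.20683403e-04, -3.68210900e+01,  3.47426856e+01,  6.93276465e+00,
       -5.42243608e-03,  7.36702134e-06]), 'ee_pos': array([233.88449717, 552.20077671, 247.26852458]), 'ee_rot': array([ 8.83244293e-04,  9.79992534e-01, -1.99032247e-01, -1.30717362e-04]), 'ft_force': array([-0.52903523,  0.47332266, -0.69565808]), 'wrist_torque': array([-0.02627249,  0.01311026, -0.01298167]), 'grip_force': 0.0, 'grip_width': 85.4640313380951} 17.0
scene {'fx': 450.1404227789447, 'fy': 450.1404227789447, 'cx': 321.43363858147706, 'cy': 190.5143845770727, 'camera_from_world': array([[ 8.42607310e-01, -5.38488177e-01, -6.58816254e-03,
        -4.33511154e+02],
       [-3.86776328e-01, -5.96610888e-01, -7.03178157e-01,
         3.09142966e+02],
       [ 3.74722554e-01,  5.95051201e-01, -7.10983175e-01,
         8.55871849e+02],
       [ 0.000000
[... 300 characters left out ...]
015e-02, -6.11728177e-01, -7.87160365e-01,
         1.69643592e+02],
       [ 7.70264847e-02,  7.83515187e-01, -6.16579981e-01,
         1.29848653e+03],
       [ 0.00000000e+00,  0.00000000e+00,  0.00000000e+00,
         1.00000000e+00]])}
wrist {'fx': 310.39851674996237, 'fy': 310.39851674996237, 'cx': 316.7677436169833, 'cy': 202.2210780984273, 'mount': array([[ 4.95722800e-05, -9.63578177e-01, -2.67426803e-01,
         6.84082643e+01],
       [ 9.99999998e-01,  5.78247730e-05, -2.29835205e-05,
        -2.85597344e-01],
       [ 3.76103130e-05, -2.67426801e-01,  9.63578178e-01,
        -1.26715521e+02],
       [ 0.00000000e+00,  0.00000000e+00,  0.00000000e+00,
         1.00000000e+00]])}
```

View pics/scene0.png

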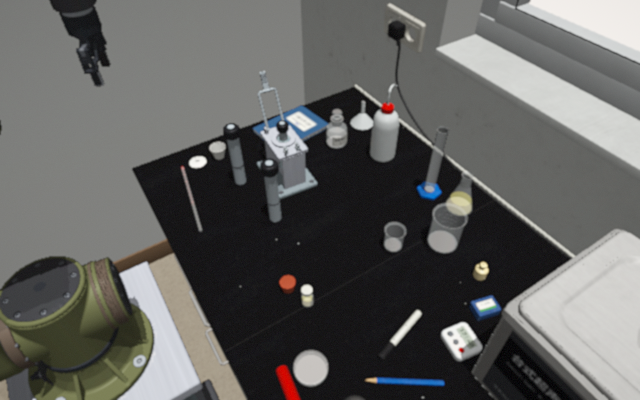

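View pics/side0.png

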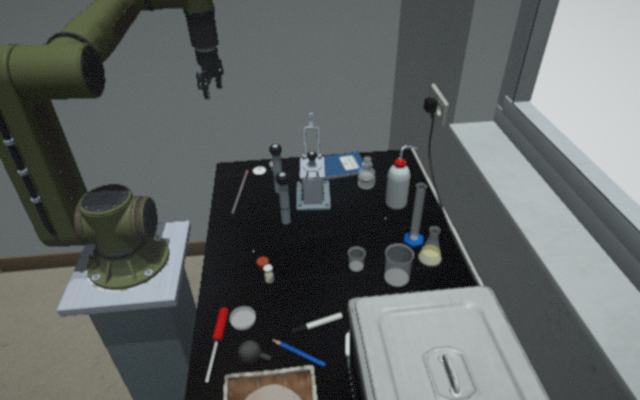

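The bail is up, with the hinge on the far side. The stand is near scene pixel (285,150) and side pixel (312,170), with two tall look-alike plungers at scene (235,150) and (270,190).

```bash
python3 - <<'E'
import cv2,numpy as np
a=cv2.imread("pics/scene0.png")[65:215,215:335];b=cv2.imread("pics/side0.png")[105:225,260:380]
a=cv2.resize(a,(400,500),interpolation=cv2.INTER_CUBIC);b=cv2.resize(b,(400,400),interpolation=cv2.INTER_CUBIC)
b=cv2.copyMakeBorder(b,0,100,0,0,cv2.BORDER_CONSTANT)
cv2.imwrite("pics/crop0.png",np.hstack([a,b]))
E
```

```text
(no output)
```

View pics/crop0.png

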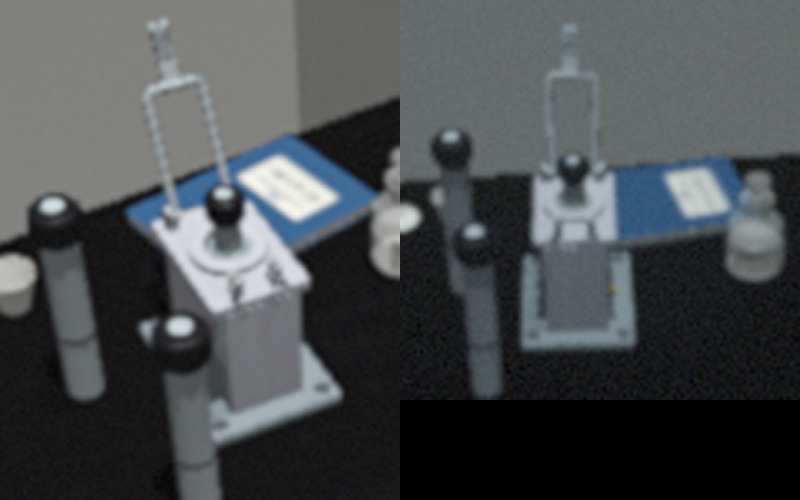

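The crop resolves the knob (scene 282,127; side 312,155), the tab's end (scene 262,72; side 311,113) and the deck's front corners. The clips face the camera, and the bail stands a bit past upright.

```bash
cat >h.py <<'E'
import numpy as np, cv2
from station import *
from scipy.spatial.transform import Rotation as R
def ray(n,uv,st=None):
    c=calibration(n); d=np.array([(uv[0]-c['cx'])/c['fx'],(uv[1]-c['cy'])/c['fy'],1.])
    if n=='wrist':
        q=st['ee_rot'];Rt=R.from_quat([q[1],q[2],q[3],q[0]]).as_matrix();m=c['mount']
        return Rt@m[:3,3]+st['ee_pos'], Rt@m[:3,:3]@d
    T=np.linalg.inv(c['camera_from_world']); return T[:3,3],T[:3,:3]@d
def tri(*rs):
    A=np.zeros((3,3));b=np.zeros(3)
    for o,d in rs:
        d=d/np.linalg.norm(d);P=np.eye(3)-np.outer(d,d);A+=P;b+=P@o
    x=np.linalg.solve(A,b); return x,max(np.linalg.norm((np.eye(3)-np.outer(d,d)/(d@d))@(x-o)) for o,d in rs)
def plane(r,z): o,d=r; return o+d*(z-o[2])/d[2]
E
python3 - <<'E'
from h import *
np.set_printoptions(precision=1,suppress=True)
S=lambda u,v:ray('scene',(215+u*.3,65+v*.3)); D=lambda u,v:ray('side',(260+(u-400)*.3,105+v*.3))
for n,a,b in [("knob",(225,206),(573,168)),("tabend",(158,22),(570,27)),("tabbase",(170,78),(570,72)),("cbL",(150,92),(548,76)),("cbR",(203,80),(597,74)),("deckL",(222,312),(532,240)),("deckR",(310,283),(615,240)),("baseR",(342,395),(635,348)),("hingeL",(172,213),(546,172)),("lookalike1",(180,340),(475,244)),("lookalike2",(55,215),(452,148))]:
    print(n,*tri(S(*a),D(*b)))
for n,p in [("knob",(573,168)),("deckL",(532,240)),("deckR",(615,240))]: pass
print(plane(S(222,312),120),plane(S(310,283),120),plane(D(532,240),120),plane(D(615,240),120))
print(plane(D(523,349),10),plane(D(635,348),10),plane(S(342,395),10))
E
```

```text
knob [551.  228.8 163. ] 1.8389706598705513
tabend [560.7 332.5 256.6] 0.8449240695565667
tabbase [558.4 317.4 217.7] 0.07544125674454402
cbL [536.2 305.2 221. ] 0.5316476256787745
cbR [583.2 313.3 212.9] 2.733063364911558
deckL [506.2 156.4 135.6] 1.391358016572638
deckR [582.7 165.  121.6] 2.249723651963293
baseR [600.5 153.2   4.3] 0.6539894134678136
hingeL [528.6 274.3 134.1] 0.2702544354533682
lookalike1 [455.  116.5 164.4] 0.7825332702447562
lookalike2 [440.2 277.8 166.8] 0.601399063229086
[512.8 170.8 120. ] [581.7 163.9 120. ] [507.7 180.9 120. ] [584.2 170.9 120. ]
[492.4 157.5  10. ] [599.3 145.4  10. ] [598.1 149.   10. ]
```

```bash
python3 - <<'E'
from h import *
np.set_printoptions(precision=0,suppress=True)
for p in [(135,168),(355,85),(300,105)]: print(plane(ray('scene',p),0))
for p in [(217,163),(415,150)]: print(plane(ray('side',p),0))
E
python3 -m creep '[{"jaw":255,"dx":30,"dy":0,"dz":0,"twist":-0.15},{"jaw":255,"dx":80,"dy":10,"dz":0,"twist":-0.29},{"jaw":255,"dx":140,"dy":20,"dz":0,"twist":-0.29},{"jaw":255,"dx":180,"dy":30,"dz":0,"twist":-0.29},{"jaw":255,"dx":180,"dy":30,"dz":0,"twist":-0.29}]' 25
```

```text
[219. 479.   0.]
[959. 488.   0.]
[746. 489.   0.]
[215. 484.   0.]
[968. 476.   0.]
t: 0.78
ee_pos: [390.1, 452.8, 248.0]
ee_rot: [0.0, 0.998, -0.057, -0.0]
ft_force: [-0.1, 0.5, 0.2]
grip_width: 0.2
grip_force: 0.0
```

```bash
python3 -m creep '[{"jaw":255,"dx":50,"dy":10,"dz":0,"twist":0},{"jaw":255,"dx":100,"dy":20,"dz":0,"twist":0},{"jaw":255,"dx":150,"dy":35,"dz":0,"twist":0},{"jaw":255,"dx":183,"dy":50,"dz":0,"twist":0},{"jaw":255,"dx":183,"dy":50,"dz":0,"twist":0}]'; python3 - <<'E'
from h import *
a=get_image("scene");b=get_image("side");cv2.imwrite("pics/s1.png",a);cv2.imwrite("pics/d1.png",b)
w=get_image("wrist");print(get_state()['ee_pos']);cv2.imwrite("pics/w1.png",w)
a=cv2.resize(a[20:170,215:335],(400,500),interpolation=cv2.INTER_CUBIC);b=cv2.resize(b[60:210,260:380],(400,500),interpolation=cv2.INTER_CUBIC)
cv2.imwrite("pics/crop1.png",np.hstack([a,b]))
E
```

```text
t: 1.4
ee_pos: [565.7, 383.6, 246.8]
ee_rot: [0.001, 0.998, -0.057, -0.001]
ft_force: [-1.3, 0.1, -0.5]
grip_width: 0.1
grip_force: 0.0
[563.67400287 385.44654161 248.05970718]
```

View pics/crop1.png

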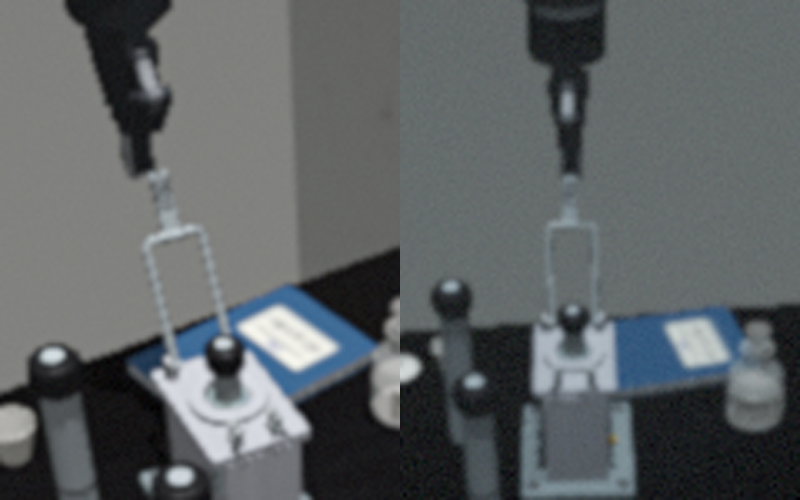

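The fingertip hangs behind the tab's end (tip at about (570,175), tab end at (570,182) in the side crop) and is laterally in line. Now I push.

```bash
python3 -m creep '[{"jaw":255,"dx":2,"dy":25,"dz":0,"twist":0},{"jaw":255,"dx":2,"dy":40,"dz":-4,"twist":0},{"jaw":255,"dx":2,"dy":55,"dz":-8,"twist":0},{"jaw":255,"dx":2,"dy":70,"dz":-12,"twist":0},{"jaw":255,"dx":2,"dy":85,"dz":-16,"twist":0}]'
python3 -m creep '[{"jaw":255,"dx":0,"dy":15,"dz":-1,"twist":0},{"jaw":255,"dx":0,"dy":28,"dz":0,"twist":0},{"jaw":255,"dx":0,"dy":40,"dz":2,"twist":0},{"jaw":255,"dx":0,"dy":52,"dz":6,"twist":0},{"jaw":255,"dx":0,"dy":52,"dz":6,"twist":0}]'; python3 - <<'E'
from h import *
a=get_image("scene");b=get_image("side")
a=cv2.resize(a[20:170,215:335],(400,500),interpolation=cv2.INTER_CUBIC);b=cv2.resize(b[60:210,260:380],(400,500),interpolation=cv2.INTER_CUBIC)
cv2.imwrite("pics/crop2.png",np.hstack([a,b]))
E
```

```text
t: 2.17
ee_pos: [556.7, 299.3, 264.3]
ee_rot: [-0.0, 0.998, -0.055, -0.0]
ft_force: [0.4, 1.5, -1.0]
grip_width: -0.3
grip_force: 1.1
t: 2.8
ee_pos: [551.1, 247.0, 258.2]
ee_rot: [0.001, 0.998, -0.056, -0.0]
ft_force: [0.8, 0.6, -0.5]
grip_width: -0.1
grip_force: 0.0
```

View pics/crop2.png

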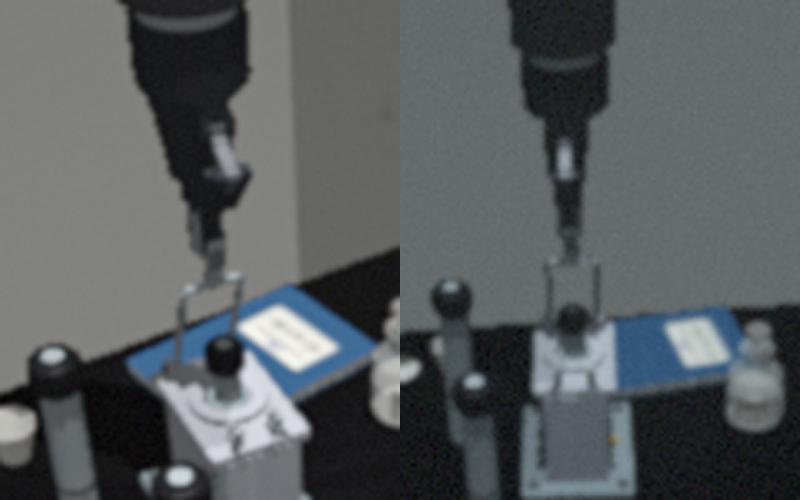

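The bail is following the finger, now leaning forward past upright, and its crossbar is above the knob with room around it.

```bash
python3 -m creep '[{"jaw":255,"dx":0,"dy":18,"dz":6,"twist":0},{"jaw":255,"dx":0,"dy":34,"dz":14,"twist":0},{"jaw":255,"dx":0,"dy":50,"dz":26,"twist":0},{"jaw":255,"dx":0,"dy":64,"dz":40,"twist":0},{"jaw":255,"dx":0,"dy":72,"dz":50,"twist":0}]'
python3 -m creep '[{"jaw":255,"dx":0,"dy":6,"dz":10,"twist":0},{"jaw":255,"dx":0,"dy":13,"dz":24,"twist":0},{"jaw":255,"dx":0,"dy":16,"dz":36,"twist":0},{"jaw":255,"dx":0,"dy":18,"dz":46,"twist":0},{"jaw":255,"dx":0,"dy":18,"dz":46,"twist":0}]'; python3 - <<'E'
from h import *
a=get_image("scene");b=get_image("side")
a=cv2.resize(a[50:200,215:335],(400,500),interpolation=cv2.INTER_CUBIC);b=cv2.resize(b[80:230,260:380],(400,500),interpolation=cv2.INTER_CUBIC)
cv2.imwrite("pics/crop3.png",np.hstack([a,b]))
E
```

```text
t: 3.52
ee_pos: [543.1, 175.6, 207.8]
ee_rot: [0.0, 0.998, -0.056, 0.0]
ft_force: [0.6, 1.8, 1.2]
grip_width: 0.1
grip_force: 1.1
t: 4.15
ee_pos: [540.7, 158.4, 160.9]
ee_rot: [0.001, 0.998, -0.055, -0.001]
ft_force: [-0.0, -0.9, 0.3]
grip_width: 0.1
grip_force: 0.0
```

View pics/crop3.png

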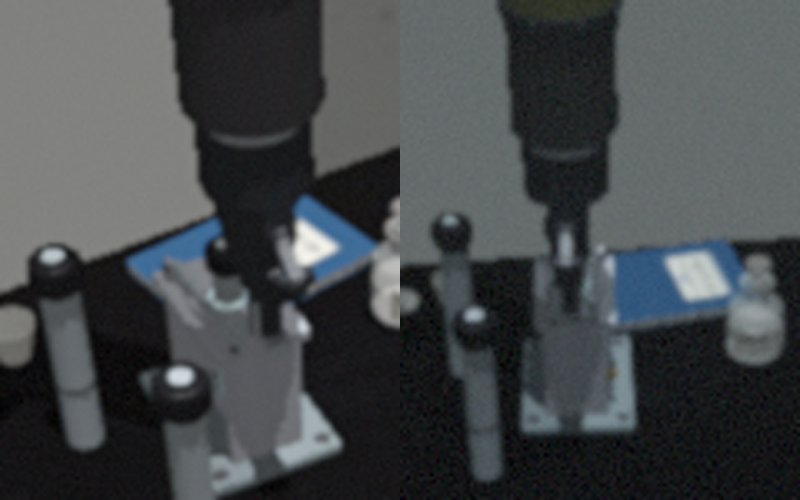

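```bash
python3 -m creep '[{"jaw":255,"dx":0,"dy":2,"dz":3,"twist":0},{"jaw":255,"dx":0,"dy":4,"dz":6,"twist":0},{"jaw":255,"dx":0,"dy":4,"dz":8,"twist":0},{"jaw":255,"dx":0,"dy":4,"dz":10,"twist":0},{"jaw":255,"dx":0,"dy":4,"dz":10,"twist":0}]'
```

```text
t: 4.88
ee_pos: [540.9, 154.7, 152.2]
ee_rot: [0.0, 0.998, -0.055, -0.0]
ft_force: [-0.3, 0.5, 1.5]
grip_width: 0.1
grip_force: 0.5
```

```bash
python3 -m creep '[{"jaw":255,"dx":0,"dy":0,"dz":1,"twist":0},{"jaw":255,"dx":0,"dy":0,"dz":2,"twist":0},{"jaw":255,"dx":0,"dy":0,"dz":3,"twist":0},{"jaw":255,"dx":0,"dy":0,"dz":3,"twist":0},{"jaw":255,"dx":0,"dy":0,"dz":3,"twist":0}]'
python3 -m creep '[{"jaw":255,"dx":0,"dy":0,"dz":1,"twist":0},{"jaw":255,"dx":0,"dy":0,"dz":2,"twist":0},{"jaw":255,"dx":0,"dy":0,"dz":2,"twist":0},{"jaw":255,"dx":0,"dy":0,"dz":2,"twist":0},{"jaw":255,"dx":0,"dy":0,"dz":2,"twist":0}]'
```

```text
t: 5.5
ee_pos: [540.8, 154.8, 149.2]
ee_rot: [0.0, 0.998, -0.055, -0.0]
ft_force: [1.0, -0.2, 1.7]
grip_width: 0.0
grip_force: 0.7
t: 6.12
ee_pos: [541.0, 154.8, 148.9]
ee_rot: [0.0, 0.998, -0.055, 0.001]
ft_force: [-3.7, -0.5, 8.4]
grip_width: -0.0
grip_force: 4.2
```

```bash
python3 -m creep '[{"jaw":255,"dx":0,"dy":0,"dz":0.7,"twist":0},{"jaw":255,"dx":0,"dy":0,"dz":1.4,"twist":0},{"jaw":255,"dx":0,"dy":0,"dz":2,"twist":0},{"jaw":255,"dx":0,"dy":0,"dz":2,"twist":0},{"jaw":255,"dx":0,"dy":0,"dz":2,"twist":0}]'
```

```text
t: 6.75
ee_pos: [541.1, 154.8, 148.7]
ee_rot: [-0.0, 0.998, -0.055, 0.001]
ft_force: [-7.8, -1.5, 15.6]
grip_width: 0.2
grip_force: 7.8
```

```bash
python3 -m creep '[{"jaw":255,"dx":0,"dy":0,"dz":-20,"twist":0},{"jaw":255,"dx":0,"dy":0,"dz":-60,"twist":0},{"jaw":0,"dx":0,"dy":-20,"dz":-100,"twist":0},{"jaw":0,"dx":0,"dy":-55,"dz":-110,"twist":0},{"jaw":0,"dx":1,"dy":-75,"dz":-110,"twist":0}]'
python3 -m creep '[{"jaw":0,"dx":0,"dy":0,"dz":0,"twist":0},{"jaw":0,"dx":0,"dy":0,"dz":0,"twist":0},{"jaw":0,"dx":0,"dy":0,"dz":0,"twist":0},{"jaw":0,"dx":0,"dy":0,"dz":0,"twist":0},{"jaw":0,"dx":0,"dy":0,"dz":0,"twist":0}]'
python3 - <<'E'
from h import *
s=get_state();w=get_image("wrist");print(s['ee_pos'],s['ee_rot']);cv2.imwrite("pics/w4.png",w)
np.savez("st4.npz",p=s['ee_pos'],r=s['ee_rot'])
cv2.imwrite("pics/s4.png",get_image("scene"));d=get_image("side");cv2.imwrite("pics/d4.png",d)
E
```

```text
t: 7.38
ee_pos: [550.4, 230.9, 256.2]
ee_rot: [-0.001, 0.998, -0.055, 0.0]
ft_force: [1.0, 0.2, -0.2]
grip_width: 54.5
grip_force: 0.0
t: 8.0
ee_pos: [550.2, 229.0, 255.4]
ee_rot: [-0.0, 0.998, -0.056, 0.0]
ft_force: [-0.3, -0.1, 0.3]
grip_width: 85.3
grip_force: 0.0
[550.18793209 228.95381557 255.3815628 ] [-6.14229925e-06  9.98454843e-01 -5.55690990e-02  4.47377360e-05]
```

View pics/w4.png

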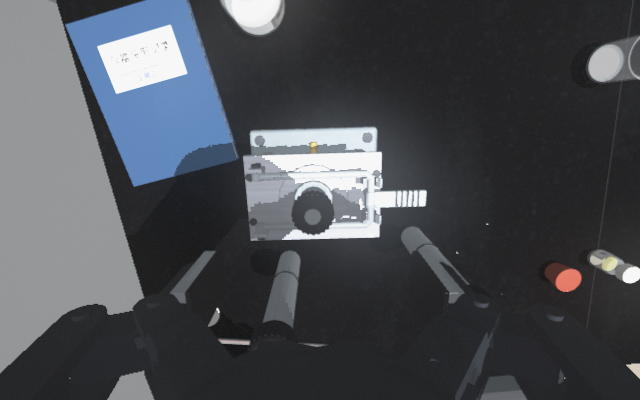

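The wrist view shows the bail lying over the deck with its tab at (427,198) past the clips at (377,200), and the knob centred near (313,213).

```bash
python3 - <<'E'
from h import *
np.set_printoptions(precision=1,suppress=True)
z=np.load("st4.npz");st=dict(ee_pos=z['p'],ee_rot=z['r'])
w=cv2.cvtColor(cv2.imread("pics/w4.png"),cv2.COLOR_BGR2GRAY)
c=w[180:245,285:345]; m=(c<70).astype(np.uint8)
m=cv2.morphologyEx(m,cv2.MORPH_OPEN,np.ones((9,9)))
n,l,s,cc=cv2.connectedComponentsWithStats(m);print(s[1:],cc[1:]+[285,180])
for p,h in [((313,213),161),((312.5,216),172),((312.5,196),120)]: print(p,plane(ray('wrist',p,st),h))
te=plane(ray('wrist',(427,198),st),130);print("tab end",te)
rel=te-[551,229,0];print(rel@[.111,.994,0],rel@[.994,-.111,0])
def crop(f,x0,y0):
    return cv2.resize(cv2.imread(f)[y0:y0+120,x0:x0+96],(400,500),interpolation=cv2.INTER_CUBIC)
cv2.imwrite("pics/crop4.png",np.hstack([crop("pics/s4.png",245,95),crop("pics/d4.png",265,125)]))
E
```

```text
[[  8  30  11  16 167]
 [  0  59  60   6 326]] [[298.2 217.2]
 [315.9 241.8]]
(313, 213) [549.3 232.  161. ]
(312.5, 216) [550.5 232.1 172. ]
(312.5, 196) [552.  232.6 120. ]
tab end [542.1 136.8 130. ]
-92.6390044898453 1.3884149284579606
```

View pics/crop4.png

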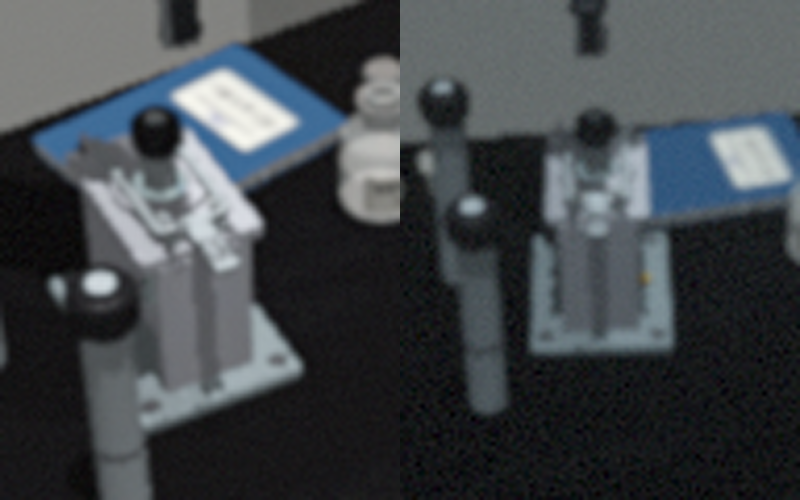

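Both views show the bail level in its clips. I shift to the wrist estimate, go lower and measure the knob again from near.

```bash
python3 -m creep '[{"jaw":0,"dx":0,"dy":-2,"dz":15,"twist":0},{"jaw":0,"dx":0,"dy":-2,"dz":35,"twist":0},{"jaw":0,"dx":0,"dy":-2,"dz":50,"twist":0},{"jaw":0,"dx":0,"dy":-2,"dz":50,"twist":0},{"jaw":0,"dx":0,"dy":-2,"dz":50,"twist":0}]'
python3 - <<'E'
from h import *
np.set_printoptions(precision=1,suppress=True)
z=np.load("st4.npz");st=dict(ee_pos=z['p'],ee_rot=z['r'])
print("tabend tri",tri(ray('wrist',(427,198),st),ray('scene',(299,158.6)),ray('side',(265+197*.24,125+230*.24))))
s=get_state();w=get_image("wrist");print(s['ee_pos'],s['ee_rot']);cv2.imwrite("pics/w5.png",w)
np.savez("st5.npz",p=s['ee_pos'],r=s['ee_rot'])
E
```

```text
t: 8.78
ee_pos: [550.6, 231.2, 205.8]
ee_rot: [0.0, 0.998, -0.055, 0.0]
ft_force: [0.1, -0.2, 0.3]
grip_width: 85.4
grip_force: 0.0
tabend tri (array([542.6, 137.9, 132.6]), np.float64(2.167986268188472))
[550.6 231.2 205.8] [ 0.   1.  -0.1  0. ]
```

View pics/w5.png

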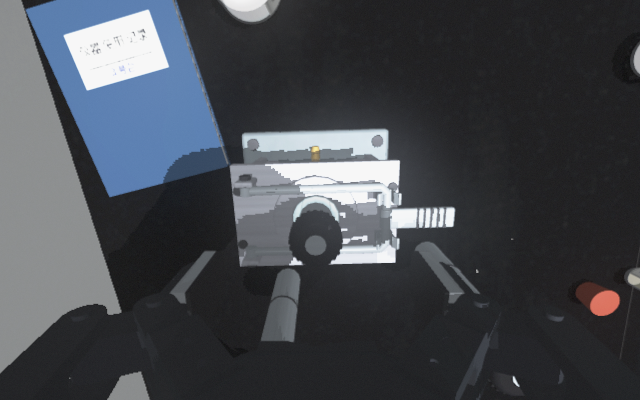

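The knob's centre is at (316,238), with its top disc at (316,245) and the fingers at (210,252) and (425,245), so it is almost centred along the closing axis.

```bash
python3 - <<'E'
from h import *
np.set_printoptions(precision=1,suppress=True)
L=lambda f:(lambda z:dict(ee_pos=z['p'],ee_rot=z['r']))(np.load(f))
a,b=L("st4.npz"),L("st5.npz")
print(tri(ray('wrist',(313,216.5),a),ray('wrist',(316,245),b)))
for p,h in [((316,245),172),((316,237.5),161)]: print(plane(ray('wrist',p,b),h))
E
```

```text
(array([550.9, 231.7, 174.4]), np.float64(0.051210985711641246))
[549.9 231.9 172. ]
[549.9 231.9 161. ]
```

```bash
python3 -m creep '[{"jaw":0,"dx":0,"dy":-0.5,"dz":12,"twist":0},{"jaw":0,"dx":-0.5,"dy":-0.5,"dz":24,"twist":0},{"jaw":0,"dx":-0.5,"dy":-0.5,"dz":36,"twist":0},{"jaw":0,"dx":-0.5,"dy":-0.5,"dz":47,"twist":0},{"jaw":100,"dx":-0.5,"dy":-0.5,"dz":47,"twist":0}]' 20
python3 -m creep '[{"jaw":130,"dx":0,"dy":0,"dz":0,"twist":0},{"jaw":145,"dx":0,"dy":0,"dz":0,"twist":0},{"jaw":150,"dx":0,"dy":0,"dz":0,"twist":0},{"jaw":155,"dx":0,"dy":0,"dz":0,"twist":0},{"jaw":155,"dx":0,"dy":0,"dz":0,"twist":0}]' 20
```

```text
t: 9.45
ee_pos: [549.5, 231.5, 156.8]
ee_rot: [0.001, 0.998, -0.055, -0.001]
ft_force: [-0.2, -0.0, -0.4]
grip_width: 69.9
grip_force: 0.0
t: 10.07
ee_pos: [550.0, 231.8, 158.3]
ee_rot: [0.0, 0.998, -0.055, 0.0]
ft_force: [-0.0, 0.8, 0.1]
grip_width: 33.5
grip_force: 0.0
```

```bash
python3 -m creep '[{"jaw":160,"dx":0,"dy":0,"dz":0,"twist":0},{"jaw":165,"dx":0,"dy":0,"dz":0,"twist":0},{"jaw":170,"dx":0,"dy":0,"dz":0,"twist":0},{"jaw":175,"dx":0,"dy":0,"dz":0,"twist":0},{"jaw":175,"dx":0,"dy":0,"dz":0,"twist":0}]' 20
```

```text
t: 10.7
ee_pos: [550.0, 231.8, 158.4]
ee_rot: [0.0, 0.998, -0.055, 0.0]
ft_force: [-0.3, 0.5, 1.5]
grip_width: 28.8
grip_force: 19.9
```

```bash
python3 - <<'E'
from h import *
cv2.imwrite("pics/g6.png",np.hstack([cv2.resize(get_image("wrist")[120:380,160:480],(492,400)),cv2.resize(get_image("side")[110:230,265:357],(307,400),interpolation=cv2.INTER_CUBIC)]))
E
```

```text
(no output)
```

View pics/g6.png

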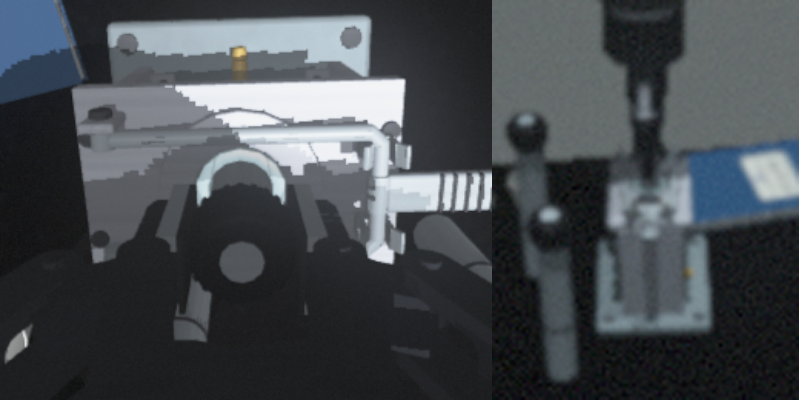

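The fingers hold the knob symmetrically, the crossbar is in both clips, and the side force is near zero. I pull gently.

```bash
python3 -m creep '[{"jaw":180,"dx":0,"dy":0,"dz":0,"twist":0},{"jaw":180,"dx":0,"dy":0,"dz":0,"twist":0},{"jaw":180,"dx":0,"dy":0,"dz":-2,"twist":0},{"jaw":180,"dx":0,"dy":0,"dz":-4,"twist":0},{"jaw":180,"dx":0,"dy":0,"dz":-6,"twist":0}]' 35
```

```text
t: 11.42
ee_pos: [549.7, 231.7, 163.7]
ee_rot: [0.0, 0.998, -0.055, -0.001]
ft_force: [-0.4, -0.9, -4.3]
grip_width: 28.1
grip_force: 34.8
```

```bash
python3 -m creep '[{"jaw":180,"dx":0,"dy":0,"dz":-3,"twist":0},{"jaw":180,"dx":0,"dy":0,"dz":-6,"twist":0},{"jaw":180,"dx":0,"dy":0,"dz":-9,"twist":0},{"jaw":180,"dx":0,"dy":0,"dz":-12,"twist":0},{"jaw":180,"dx":0,"dy":0,"dz":-15,"twist":0}]'
python3 -m creep '[{"jaw":180,"dx":0,"dy":0,"dz":-3,"twist":0},{"jaw":180,"dx":0,"dy":0,"dz":-6,"twist":0},{"jaw":180,"dx":0,"dy":0,"dz":-9,"twist":0},{"jaw":180,"dx":0,"dy":0,"dz":-12,"twist":0},{"jaw":180,"dx":0,"dy":0,"dz":-15,"twist":0}]'
python3 - <<'E'
from h import *
cv2.imwrite("pics/w7.png",get_image("wrist"))
E
```

```text
t: 12.05
ee_pos: [549.9, 231.8, 179.5]
ee_rot: [0.0, 0.998, -0.055, 0.0]
ft_force: [-0.3, 0.1, -4.1]
grip_width: 28.4
grip_force: 34.8
t: 12.68
ee_pos: [550.0, 231.8, 194.5]
ee_rot: [0.0, 0.998, -0.055, -0.0]
ft_force: [0.1, -0.3, -4.8]
grip_width: 28.5
grip_force: 34.8
```

```bash
python3 -m creep '[{"jaw":180,"dx":0,"dy":0,"dz":-2,"twist":0},{"jaw":180,"dx":0,"dy":0,"dz":-4,"twist":0},{"jaw":180,"dx":0,"dy":0,"dz":-6,"twist":0},{"jaw":180,"dx":0,"dy":0,"dz":-7.5,"twist":0},{"jaw":180,"dx":0,"dy":0,"dz":-8.5,"twist":0}]'
python3 - <<'E'
from h import *
s=get_state();w=get_image("wrist");cv2.imwrite("pics/w8.png",w);print(s['ee_pos'],s['ft_force'])
for f in("pics/g6.png",):pass
c=calibration('wrist');m=np.linalg.inv(c['mount'])
def px(P):
    q=s['ee_rot'];Rt=R.from_quat([q[1],q[2],q[3],q[0]]).as_matrix()
    p=m@np.append(Rt.T@(np.array(P)-s['ee_pos']),1);return c['fx']*p[0]/p[2]+c['cx'],c['fy']*p[1]/p[2]+c['cy']
for x in (0,11,11.5,13,16.5): print(x,np.round(px([550+x,231.8-.11*x,126]),1))
print("rod z150",px([561,230.6,150]),"band z128",px([561,230.6,128]),"z124",px([561,230.6,124]))
for f in("pics/w7.png","pics/w8.png"):
    g=cv2.cvtColor(cv2.imread(f),cv2.COLOR_BGR2GRAY);print(g[190:240,308:326:1].mean(1).astype(int))
d=cv2.cvtColor(get_image("side"),cv2.COLOR_BGR2GRAY)
u=px
E
```

```text
t: 13.35
ee_pos: [550.0, 231.8, 202.9]
ee_rot: [0.0, 0.998, -0.055, 0.0]
ft_force: [1.6, -0.8, -3.5]
grip_width: 28.3
grip_force: 34.8
[549.96313117 231.84271465 202.88804901] [ 1.57603477 -0.83959834 -3.52762937]
0 [316.9 218.8]
11 [316.9 203.4]
11.5 [316.9 202.7]
13 [316.9 200.6]
16.5 [316.9 195.6]
rod z150 (np.float64(316.930076705586), np.float64(214.1474453422966)) band z128 (np.float64(316.90731174981664), np.float64(204.22880268801407)) z124 (np.float64(316.90365846871583), np.float64(202.63707590753603))
[233 242 246 243 236 230 229 239 203 157 192 223 227 220 215 209 176 130
 113 110 109 109 109 109 108 108 107 107 107 107 106 106 106 105 105 105
 104 104 103 103 103 103 102 102 102 101 101 100  98  85]
[243 237 229 233 243 201 162 199 227 228 225 220 202 140 106 101 106 107
 106 105 105 104 104 104 104 103 103 103 103 102 102 102 102 102 101 101
 101 101 100 100 100  99  99  99  99  99  98  98  95  81]
```

```bash
python3 - <<'E'
from h import *
g6=cv2.imread("pics/g6.png",0)[:,:492];g6=cv2.resize(g6,(320,260))
for g in (g6,cv2.imread("pics/w8.png",0)[120:380,160:480]):
    t=g[140:205,125:190]; c=int(t[28:34,28:34].mean()); m=cv2.inRange(t,c-12,c+12)
    m=cv2.morphologyEx(m,cv2.MORPH_OPEN,np.ones((3,3)))
    n,l,s,cc=cv2.connectedComponentsWithStats(m);k=l[30,31];print(c,s[k],cc[k])
E
```

```text
85 [ 18  18  28  25 561] [31.85383244 29.98930481]
99 [ 18  18  28  25 566] [31.79151943 29.87279152]
```

The knob has not slipped in the fingers (same pixel before and after the pull). I let it settle and hand in.

```bash
python3 -m creep '[{"jaw":180,"dx":0,"dy":0,"dz":-0.5,"twist":0},{"jaw":180,"dx":0,"dy":0,"dz":-0.5,"twist":0},{"jaw":180,"dx":0,"dy":0,"dz":-0.5,"twist":0},{"jaw":180,"dx":0,"dy":0,"dz":-0.5,"twist":0},{"jaw":180,"dx":0,"dy":0,"dz":-0.5,"twist":0}]' && python3 -c "from station import *; print(sign_off())"
```

```text
t: 14.08
ee_pos: [550.0, 231.8, 203.3]
ee_rot: [0.0, 0.998, -0.055, -0.0]
ft_force: [-0.6, -0.6, -3.1]
grip_width: 28.4
grip_force: 34.8
the job is handed in; nothing more can be done
None
```

I closed the bail into its catch, drew the plunger straight up about 45 mm so the ring is at the barrel's mouth (from arm travel with no slip at the knob; the ring itself was too faint to confirm by eye), and handed the job in at 14 s still holding the knob; no verdict came back.

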